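# Clear the offcut and lay the straightedge flush on the filed edge

### The arm

A 6-joint arm with a two-finger parallel gripper is mounted at the origin on the work surface. World frame = base frame: x ahead of the robot, y to its left, z up, the work surface at z = 0. Lengths are in m, angles in degrees, forces in N, time in s.
With the tool pointing down it reaches from about 0.4 to 0.825 m from the base axis. Payload 7 kg.
Tool frame: the origin (TCP) lies midway between the tips of the shut fingers; the grasp point (between the pads) lies 19 mm behind it; z points along the fingers, y is the direction in which the jaws open and shut (so a half turn about z gives the same grasp; the last joint's range is limited). The gripper opens to 88 mm and grips with 3 to 60 N. Pads are 19 mm wide; open, the fingers measure 130 mm over their backs; the gripper's body (78 mm by 193 mm) begins 47 mm behind the grasp point.
Start: joints at [-58.894, 20.546, 0.682, 0, -70.136, -16.507], TCP at [0.17, -0.653, 0.227] pointing down, gripper open.
Joint ranges: [-176.03, 176.03], [-82.01, 121.73], [-58.28, 71.71], [-173.87, 95.51], [-174.79, -0.11], [-173.66, 173.66]. Speed limits (degrees/s): [136.94, 136.94, 172.46, 180, 180, 180].

### API

Orientations are given as [roll, pitch, yaw] about the fixed x, y, z axes, in that order (R = Rz(yaw) Ry(pitch) Rx(roll)).
In Python, from plant import ctrl gives the robot as it stands. The module is installed in compiled form; this text tells all that it offers.
- The arm moves only by the tool arm_command, never from a script. Its argument "targets" is a list that holds one entry, the list of rows, each a list of 7 numbers: the turn, a rotation vector about the world's x, y, z in rad, then the shift along the world's x, y, z in cm, then the opening, from 0 (shut) to 1 (fully open). A call has 1 to 8 rows; each row is the pose to reach, as a shift and turn from the pose commanded when the call began; what a row does not reach only later rows make up. A row lasts 1/12 s, in which the tool goes at most 41.7 mm and 7.16 degrees, less where a joint would pass 70% of its speed; a pose out of reach is approached as far as the arm can. A call with a gripper value outside its range is refused whole. The fingers move at their own pace and stop on an object; the grip force is fixed at half the most. Time passes only in rows, so rows that repeat a pose let the fingers close. It gives the time, the measured TCP pose, the force and the opening at its end, in the units of the state.
- ctrl.get_obs(): the state, without advancing time (a new reading comes with each control period).
- ctrl.snapshot(name): name is "scene" or "top" or "wrist"; returns the picture (420x560x3 uint8, blue, green, red); there is no depth.
- ctrl.camera_model(name): a dict with "K" (3x3 intrinsics, pixels), "xyz" and "rotation" of the camera in the world. Camera axes: x right, y up, looking along -z (the intrinsics and any distortion apply to the point x, -y, -z); pixel columns grow to the right and rows downward; lengths in m; the calibration is good to about 2 mm. A picture is of the moment at which its call begins: read the wrist's pose just before it. camera_model takes no time and is no camera call; for the wrist camera it gives the pose at the moment of the call.
- ctrl.close_job(): hands the job in, once; it reports no verdict.
The state is a dict: "clock": time; "joint_pos": joint angles; "qvel": joint speeds; "tau": joint torques, N m; "tool_pos": TCP position; "orientation": TCP orientation; "force": force on the tool from outside, world axes, zero at the start; "moment": the same for the moment, N m; "opening": finger opening in m.
Only numpy, scipy, OpenCV 4.12 (cv2) and the standard library are available. Lean on these libraries where they do the work, as an engineer would, in place of code of your own. Each camera call takes 0.05 s, during which the arm holds its last target. There are 200 camera calls.

### The job

Get the marking-out plate ready for checking the clamped brass block: first drop the loose brass offcut into the red scrap bin. Then lift the straightedge out of its wooden rest, set it down flat on the plate and let go of it; take it again by one end and bring it up until one of its long edges lies flush against the block's filed edge (the long side facing the robot), spanning that whole edge. Let go of it there and leave the other tools where they are.

Things in the scene. Friction and masses are not known exactly. Their poses are not given: they have to be found in the camera images.
- plate: Fixed dark steel plate, 260 (x) x 280 (y) x 20 mm. Origin: centre of its underside, on the bench. Fixed on it: a brass block at plate x +20 to +70, y -50 to +50 mm, top 45 mm above the bench, held by two blue strap clamps over its rear (x +50 to +112, |y| 17 to 39 mm, up to 65 mm above the bench). In front of the block (x -130 to +20 mm) only the offcut lies.
- filed_edge (a point): Middle of the foot of the block's filed edge (its long vertical side facing the robot), at plate top height. Axes as the plate: the edge runs 50 mm either way along y, -x points out of the block.
- straightedge: Loose aluminium straightedge with black scale marks on both broad faces, 200 (x) x 30 (y) x 16 (z) mm, 0.2 to 0.35 kg, alike both ways round. Origin: centre of its underside; long axis x. It starts lying flat in the rest.
- straightedge_center (a point): Centre of the straightedge, 8 mm above its underside.
- end_a (a point): Middle of the straightedge's +x end face.
- end_b (a point): Middle of its -x end face.
- rest: Fixed wooden rest, 230 (x) x 60 (y) x 56 mm high. Origin: centre of its underside. It carries the straightedge along its x axis, underside 30 mm above the bench. Open-topped cheeks enclose the last 40 mm at both ends (3 mm play each side); the middle 120 mm is free at the sides, over a 12 mm high base. Lift straight up.
- offcut: Loose brass offcut, bar 70 (x) x 28 (y) x 22 (z) mm, about 0.35 kg, lying on the plate in front of the block. Origin: centre of its underside.
- offcut_center (a point): Centre of the offcut, 11 mm above its underside.
- bin: Fixed red open scrap bin, outside 170 (x) x 150 (y) x 70 mm high, walls and floor 5 mm. Origin: centre of its underside.
- file: Loose file with orange handle, 250 x 24 mm, bystander, beyond the plate. Origin near its middle, long axis x.
- jar: Loose closed blue jar, 60 mm across, 80 mm high, bystander. Origin: centre of its underside.
- brush: Loose brush, bystander. Origin under its middle, long axis x.
Not all that is in view belongs to the job. Of the things that look like the offcut, the middle-sized one is meant.

How it is judged:
By the outcome, as a careful person would: the job done as asked, in the order asked, and still so for the second after the job is handed in, with the robot touching nothing.
It also fails if it takes over 64 s, if anything falls off the work surface, if the arm or the gripper's body presses on something with over 40 N, if the wrist force passes 120 N, or if a joint passes its speed limit or range.

## Working session

There is one attempt and no reset: what is moved stays moved. The work goes in short steps, Python scripts to look and compute and a tool call to move; the robot and the scene stay as the last step left them, time stands still between calls to the robot, and variables do not carry over. Pictures are saved under pics/ and viewed, about 8 in all and at most 12, crops included, and the job is handed in when it is done.

Besides the shell and the picture viewer there is one more tool, called as a command line: name --argument value ..., lists and objects as JSON in quotes. arm_command: Moves the arm, as the interface text tells. Its arguments: {"type":"object","properties":{"targets":{"type":"array","items":{"type":"array","items":{"type":"array","items":{"type":"number"}}}}},"required":["targets"]}

```bash
mkdir -p pics; cat > h.py <<'E'
import numpy as np, cv2
from plant import ctrl
def snap(cam,name):
    m=ctrl.camera_model(cam); im=ctrl.snapshot(cam); cv2.imwrite(f'pics/{name}.png',im); 
    np.savez(f'pics/{name}.npz',**{k:np.array(v) for k,v in m.items() if k in('K','xyz','rotation')}); return im,m
def load(name): return np.load(f'pics/{name}.npz')
def ray(m,u,v):
    d=np.linalg.inv(m['K'])@[u,v,1]; return np.array(m['rotation'])@[d[0],-d[1],-d[2]]
def at(m,u,v,z):
    d=ray(m,u,v); c=np.array(m['xyz']); return c+d*(z-c[2])/d[2]
def proj(m,p):
    q=np.array(m['rotation']).T@(np.array(p)-m['xyz']); q=m['K']@[q[0],-q[1],-q[2]]; return q[:2]/q[2]
E
python3 - <<'E'
from h import *
for c in('top','scene'):
    im,m=snap(c,c+'0'); print({k:np.round(np.array(v),3).tolist() if not isinstance(v,str) else v for k,v in m.items()})
print(ctrl.get_obs())
a=cv2.imread('pics/top0.png'); cv2.imwrite('pics/top0b.png',cv2.resize(a,(800,600),interpolation=cv2.INTER_CUBIC))
E
```

```text
{'K': [[531.135, 0.0, 285.205], [0.0, 531.135, 205.891], [0.0, 0.0, 1.0]], 'xyz': [0.384, 0.016, 1.26], 'rotation': [7.595, -0.529, -89.645]}
{'K': [[427.489, 0.0, 275.404], [0.0, 427.489, 209.762], [0.0, 0.0, 1.0]], 'xyz': [1.03, 0.208, 0.887], 'rotation': [30.293, -0.74, 114.077]}
{'clock': 0.1, 'joint_pos': array([-5.88942175e+01,  2.05867004e+01,  6.38663245e-01, -1.65431859e-02,
       -7.01342839e+01, -1.65067775e+01]), 'qvel': array([ 0.01367609, -0.01766049,  0.05944296,  0.10805949,  0.02915439,
       -0.00138659]), 'tau': array([-6.92234153e-04, -5.84165668e+01,  2.93750417e+01,  7.01552331e+00,
        1.01572357e-02, -7.09956612e-05]), 'tool_pos': array([ 0.16999501, -0.65280046,  0.2257245 ]), 'orientation': array([ 1.79916653e+02, -8.48025549e-03, -1.65406622e+02]), 'force': array([ 0.43360963, -0.52214369, -0.11140384]), 'moment': array([-0.05877357,  0.06437905,  0.05342015]), 'opening': 0.08798546906693687}
```

View pics/top0b.png

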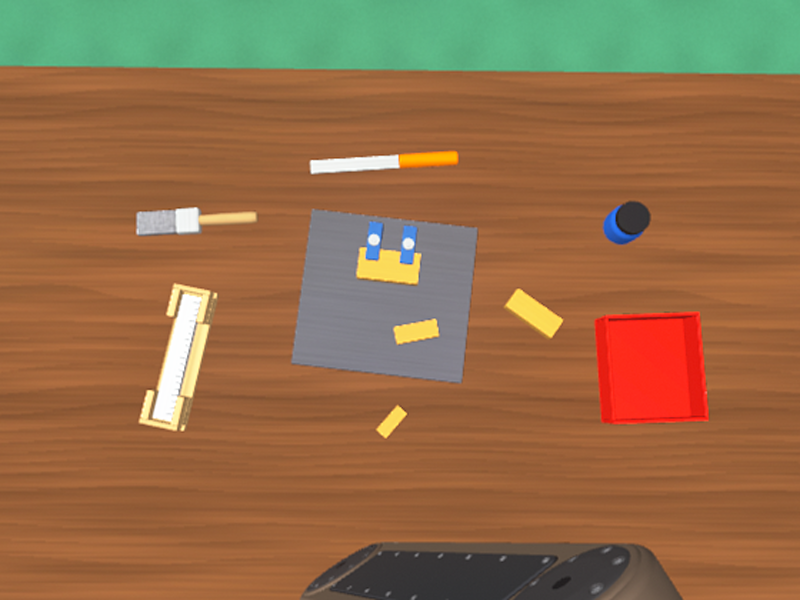

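View pics/scene0.png

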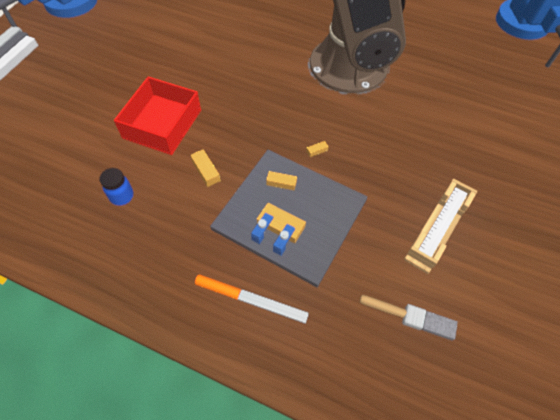

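The top picture has three brass bars (800x600 pixels): a large one at (534,313) on the bench, a medium one at (416,331) on the plate, and a small one at (392,421) on the bench. The one on the plate, in front of the block, is middle-sized and fits. The rest is at (178,357) and the bin at (652,368). I'll confirm the offcut in an enlarged crop.

```bash
sed -i 's/^from plant.*/from plant import ctrl\nfrom scipy.spatial.transform import Rotation as Ro/; s/m=ctrl.camera_model(cam);/m=dict(ctrl.camera_model(cam)); m["rotation"]=Ro.from_euler("xyz",m["rotation"],degrees=True).as_matrix();/' h.py
python3 - <<'E'
from h import *
im,m=snap('top','top1')
print(proj(m,[0.5,0,0]),proj(m,[0.5,0.1,0]), proj(m,[.6,0,0]))
c=im[140:310,190:400]; c=cv2.resize(c,None,fx=3.8,fy=3.5,interpolation=cv2.INTER_CUBIC)
c=cv2.resize(im[140:290,195:395],(800,600),interpolation=cv2.INTER_CUBIC)
cv2.imwrite('pics/c1.png',c)
cv2.imwrite('pics/c2.png',cv2.resize(im[190:310,80:240],(800,600),interpolation=cv2.INTER_CUBIC))
E
```

```text
[287.34354686 227.67280587] [245.30765042 227.37798107] [287.57874768 186.23581483]
```

View pics/c1.png

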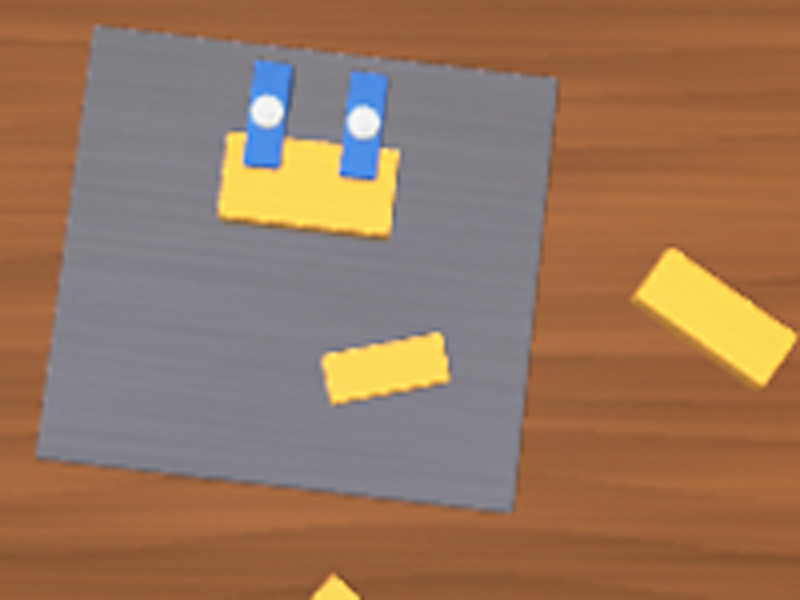

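View pics/c2.png

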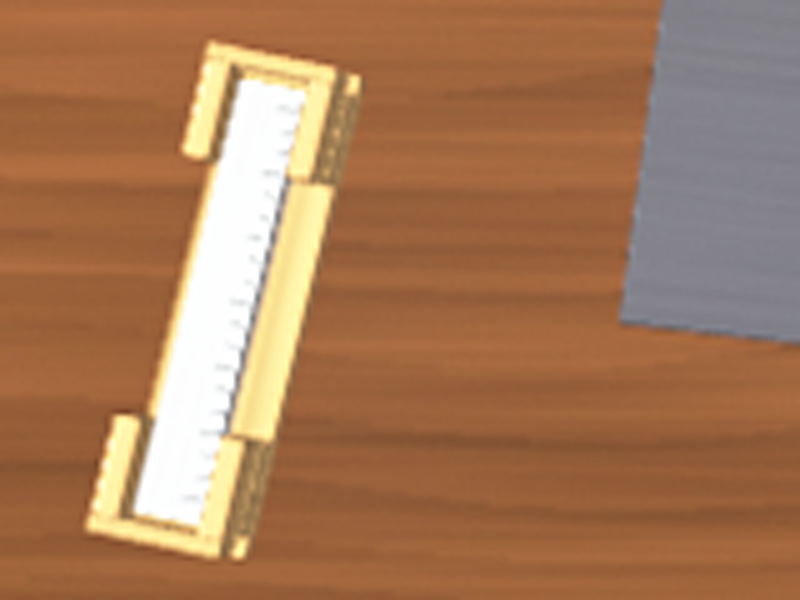

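Crop 1 confirms the middle-sized bar on the plate, with corners (323,354), (440,333), (450,382) and (332,405). The block's front edge runs (219,217) to (389,236). Crop 2 shows the straightedge from about (272,86) to (168,522).

```bash
python3 - <<'E'
from h import *
m=load('top1')
def P(l,s,o,z): return np.array([at(m,(u+.5)/s-.5+o[0],(v+.5)/s-.5+o[1],z) for u,v in l])
ang=lambda d: np.degrees(np.arctan2(d[1],d[0])).round(2)
a=P([(95,25),(557,78),(513,512),(37,458)],4,(195,140),.02)
print('plate',a.mean(0).round(4),ang(a[0]-a[3]),ang(a[1]-a[2]),ang(a[0]-a[1])-90,ang(a[3]-a[2])-90,np.linalg.norm(a[0]-a[1]),np.linalg.norm(a[0]-a[3]))
b=P([(323,354),(440,333),(450,382),(332,405)],4,(195,140),.042)
print('offcut',b.mean(0).round(4),ang(b[0]-b[1]),ang(b[3]-b[2]),np.linalg.norm(b[0]-b[1]),np.linalg.norm(b[0]-b[3]))
s=P([(238,82),(305,92),(202,528),(135,515)],5,(80,190),.046)
print('se',s.mean(0).round(4),ang(s[0]-s[3]),ang(s[1]-s[2]),np.linalg.norm(s[0]-s[3]),np.linalg.norm(s[0]-s[1]))
f=P([(219,217),(389,236)],4,(195,140),.045); print('edge',f.round(4).tolist(),f.mean(0),ang(f[0]-f[1])-90,np.linalg.norm(f[0]-f[1]))
yaw=np.radians(ang(a[0]-a[1])-90); print('edge from plate',a.mean(0)[:2]+.02*np.array([np.cos(yaw),np.sin(yaw)]))
r=P([(596,318),(700,313),(708,420),(603,423)],800/560,(0,0),.07); print('bin',r.mean(0))
print(ctrl.get_obs()['clock'])
E
```

```text
plate [0.5492 0.0419 0.02  ] -6.15 -6.01 -6.209999999999994 -6.069999999999993 0.27753709510834124 0.2593902462599905
offcut [ 0.4868 -0.0084  0.042 ] 100.61 101.42 0.06845907654190674 0.029788692668605794
se [0.4423 0.3724 0.046 ] -10.73 -10.83 0.20033527110089402 0.03124211257349579
edge [[0.5737, 0.0889, 0.045], [0.5633, -0.0095, 0.045]] [0.5685084  0.03966229 0.045     ] -6.010000000000005 0.09892006499650033
edge from plate [0.56909487 0.03969191]
bin [ 0.42934235 -0.37715003  0.07      ]
0.15
```

arm_command --targets '[[[0, 0, 0.5, 10.6, 21.5, 0, 1], [0, 0, 0.5, 10.6, 21.5, 0, 1], [0, 0, 0.5, 10.6, 21.5, 0, 1], [0, 0, 0.5, 10.6, 21.5, 0, 1], [0, 0, 0.5, 10.6, 21.5, 0, 1], [0, 0, 0.5, 10.6, 21.5, 0, 1], [0, 0, 0.5, 10.6, 21.5, 0, 1]]]'

```text
clock: 0.73
tool_pos: [0.2776, -0.4342, 0.227]
orientation: [-180.0, 0.1, -136.6]
force: [-0.2, -0.4, 0.1]
opening: 0.0877
```

arm_command --targets '[[[0, 0, 0.5, 10.6, 21.5, 0, 1], [0, 0, 0.5, 10.6, 21.5, 0, 1], [0, 0, 0.5, 10.6, 21.5, 0, 1], [0, 0, 0.5, 10.6, 21.5, 0, 1], [0, 0, 0.5, 10.6, 21.5, 0, 1], [0, 0, 0.5, 10.6, 21.5, 0, 1], [0, 0, 0.5, 10.6, 21.5, 0, 1]]]'

```text
clock: 1.32
tool_pos: [0.3841, -0.2197, 0.2269]
orientation: [-179.9, 0.0, -107.9]
force: [-0.1, -0.7, 0.5]
opening: 0.0876
```

arm_command --targets '[[[0, 0, 0.5, 10.5, 21.5, 0, 1], [0, 0, 0.5, 10.5, 21.5, 0, 1], [0, 0, 0.5, 10.5, 21.5, 0, 1], [0, 0, 0.5, 10.5, 21.5, 0, 1], [0, 0, 0.5, 10.5, 21.5, 0, 1], [0, 0, 0.5, 10.5, 21.5, 0, 1], [0, 0, 0.5, 10.5, 21.5, 0, 1], [0, 0, 0.5, 10.5, 21.5, 0, 1]]]'

```text
clock: 1.98
tool_pos: [0.4875, -0.0071, 0.226]
orientation: [179.9, -0.0, -79.3]
force: [-0.1, -0.4, -0.4]
opening: 0.0877
```

arm_command --targets '[[[0, 0, 0, -0.1, -0.1, -3.5, 1], [0, 0, 0, -0.1, -0.1, -7.5, 1], [0, 0, 0, -0.1, -0.1, -11.5, 1], [0, 0, 0, -0.1, -0.1, -15, 1], [0, 0, 0, -0.1, -0.1, -18, 1], [0, 0, 0, -0.1, -0.1, -19.5, 1], [0, 0, 0, -0.1, -0.1, -20.2, 1], [0, 0, 0, -0.1, -0.1, -20.2, 1]]]'

```text
clock: 2.65
tool_pos: [0.4848, -0.0106, 0.0233]
orientation: [179.8, -0.0, -79.5]
force: [0.1, -0.2, -0.8]
opening: 0.0878
```

arm_command --targets '[[[0, 0, 0, 0, 0, 0, 0], [0, 0, 0, 0, 0, 0, 0], [0, 0, 0, 0, 0, 0, 0], [0, 0, 0, 0, 0, 0, 0], [0, 0, 0, 0, 0, 0, 0], [0, 0, 0, 0, 0, 0, 0], [0, 0, 0, 0, 0, 0, 0], [0, 0, 0, 0, 0, 0, 0]]]'

```text
clock: 3.32
tool_pos: [0.4862, -0.0091, 0.0247]
orientation: [-180.0, 0.0, -79.4]
force: [-0.4, -0.3, 0.1]
opening: 0.0401
```

arm_command --targets '[[[0, 0, 0, 0, 0, 0, 0], [0, 0, 0, 0, 0, 0, 0], [0, 0, 0, 0, 0, 0, 0], [0, 0, 0, 0, 0, 0, 0]]]'

```text
clock: 3.65
tool_pos: [0.4864, -0.0091, 0.0246]
orientation: [-180.0, 0.0, -79.5]
force: [1.1, 0.3, 0.4]
opening: 0.0277
```

arm_command --targets '[[[0, 0, 0, 0, 0, 2, 0], [0, 0, 0, 0, 0, 5, 0], [0, 0, 0, 0, 0, 8, 0], [0, 0, 0, 0, 0, 11, 0], [0, 0, 0, 0, 0, 13, 0], [0, 0, 0, 0, 0, 13, 0]]]'

```text
clock: 4.15
tool_pos: [0.488, -0.0088, 0.1585]
orientation: [-179.6, 0.0, -79.4]
force: [1.9, -0.5, -3.8]
opening: 0.0279
```

arm_command --targets '[[[0, 0, 0, -0.4, -2, 0, 0], [0, 0, 0, -1, -6, 0, 0], [0, 0, 0, -1.6, -10, 0, 0], [0, 0, 0, -2.2, -14, 0, 0], [0, 0, 0, -2.8, -18, 0, 0], [0, 0, 0, -3.2, -21, 0, 0]]]'

```text
clock: 4.65
tool_pos: [0.452, -0.2212, 0.153]
orientation: [179.9, 0.1, -79.5]
force: [0.9, 0.4, -2.3]
opening: 0.028
```

arm_command --targets '[[[0, 0, 0, -0.6, -4, 0, 0], [0, 0, 0, -1.2, -8, 0, 0], [0, 0, 0, -1.8, -12, 0, 0], [0, 0, 0, -2.3, -14.5, 0, 0], [0, 0, 0, -2.6, -15.7, 0, 0], [0, 0, 0, -2.6, -15.7, -3, 0], [0, 0, 0, -2.6, -15.7, -7, 0], [0, 0, 0, -2.6, -15.7, -9, 0]]]'

```text
clock: 5.32
tool_pos: [0.4251, -0.3746, 0.0598]
orientation: [179.8, 0.2, -79.6]
force: [-1.4, 0.6, -4.3]
opening: 0.0278
```

arm_command --targets '[[[0, 0, 0, 0, 0, -2, 0], [0, 0, 0, 0, 0, -2.8, 0], [0, 0, 0, 0, 0, -2.8, 0], [0, 0, 0, 0, 0, -2.8, 0.55], [0, 0, 0, 0, 0, -2.8, 0.55], [0, 0, 0, 0, 0, -2.8, 0.55], [0, 0, 0, 0, 0, -2.8, 0.55], [0, 0, 0, 0, 0, -2.8, 0.55]]]'

```text
clock: 5.98
tool_pos: [0.4288, -0.3765, 0.0378]
orientation: [-179.9, -0.1, -79.5]
force: [0.2, 0.8, -0.8]
opening: 0.0473
```

arm_command --targets '[[[0, 0, 0, 0, 0, 3, 0.55], [0, 0, 0, 0, 0, 7, 0.55], [0, 0, 0, 0, 0, 11, 0.55], [0, 0, 0, 1, 2, 14, 0.7], [0, 0, 0, 2, 5.5, 15, 0.8], [0, 0, 0, 3, 9, 15, 0.9], [0, 0, 0, 4, 13, 15, 1], [0, 0, 0, 5, 17, 15, 1]]]'

```text
clock: 6.65
tool_pos: [0.4783, -0.2048, 0.1877]
orientation: [-179.9, -0.0, -79.5]
force: [0.4, 0.1, -0.3]
opening: 0.076
```

arm_command --targets '[[[0, 0, 0.08, 0.6, 4, 0, 1], [0, 0, 0.16, 1, 8, 0, 1], [0, 0, 0.24, 1, 12, 0, 1], [0, 0, 0.32, 1, 16, 0, 1], [0, 0, 0.4, 1, 20, 0, 1], [0, 0, 0.48, 1, 24, 0, 1], [0, 0, 0.56, 0.8, 28, 0, 1], [0, 0, 0.64, 0.2, 32, 0, 1]]]'

```text
clock: 7.32
tool_pos: [0.4802, 0.116, 0.1874]
orientation: [-179.9, -0.0, -42.6]
force: [1.4, 0.2, -0.2]
opening: 0.0875
```

arm_command --targets '[[[0, 0, 0.08, -0.8, 4, 0, 1], [0, 0, 0.16, -1.6, 8, 0, 1], [0, 0, 0.24, -2.4, 12, 0, 1], [0, 0, 0.32, -3, 16, 0, 1], [0, 0, 0.4, -3.5, 20, 0, 1], [0, 0, 0.48, -3.8, 23, 0, 1], [0, 0, 0.56, -3.9, 25.8, 0, 1], [0, 0, 0.56, -3.9, 25.8, 0, 1]]]'

```text
clock: 7.98
tool_pos: [0.441, 0.3765, 0.1868]
orientation: [-179.9, -0.1, -10.2]
force: [-0.6, 0.2, -0.3]
opening: 0.0874
```

```bash
python3 - <<'E'
from h import *
o=ctrl.get_obs(); print(o['clock'],o['tool_pos'],o['orientation'])
im,m=snap('wrist','w1')
t,_=snap('top','top2')
a=cv2.resize(t[210:310,410:510],(420,420),interpolation=cv2.INTER_CUBIC)
c=np.hstack([cv2.resize(im,(560,420)),a[:,:240]*0 if 0 else cv2.resize(a,(240,420))]); cv2.imwrite('pics/c3.png',c)
E
```

```text
7.9833 [0.44097416 0.37645778 0.18680707] [-1.79906465e+02 -5.83023776e-02 -1.02372796e+01]
```

View pics/c3.png

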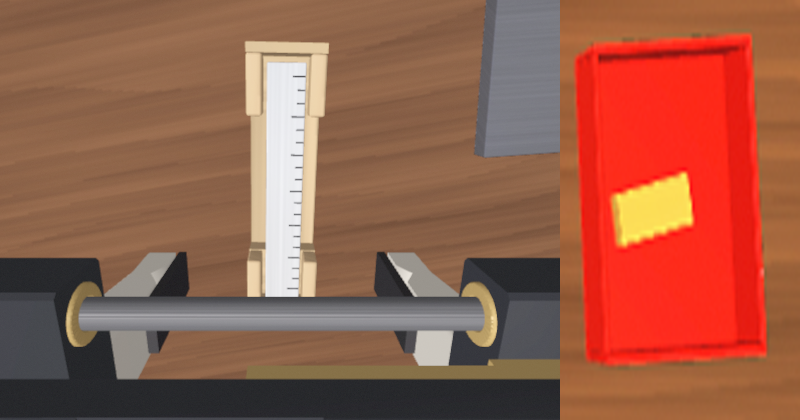

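The offcut lies in the bin (right inset). In the wrist view the straightedge's far end is at (266..306,63), and its sides reach (266..299,297).

```bash
python3 - <<'E'
from h import *
m=load('w1')
p=[at(m,u,v,.046) for u,v in[(266,63),(306,63),(299,296),(266,296)]]
print(np.round(p,4)); ang=lambda d: np.degrees(np.arctan2(d[1],d[0])).round(2)
print(ang(p[0]-p[3]),ang(p[1]-p[2]),np.linalg.norm(p[0]-p[1]))
e=(p[0]+p[1])/2; 
for y in(-10.2,-10.7): print(e[:2]-.1*np.array([np.cos(np.radians(y)),np.sin(np.radians(y))]))
E
```

```text
[[0.5436 0.3695 0.046 ]
 [0.5383 0.3398 0.046 ]
 [0.3444 0.3774 0.046 ]
 [0.3497 0.4069 0.046 ]]
-10.91 -10.98 0.03014566335905545
[0.44252925 0.37234089]
[0.44268753 0.37319908]
```

arm_command --targets '[[[0, 0, -0.012, 0.15, -0.35, -3.5, 1], [0, 0, -0.012, 0.15, -0.35, -7, 1], [0, 0, -0.012, 0.15, -0.35, -10.5, 1], [0, 0, -0.012, 0.15, -0.35, -13.5, 1], [0, 0, -0.012, 0.15, -0.35, -15.5, 1], [0, 0, -0.012, 0.15, -0.35, -16.5, 0.6], [0, 0, -0.012, 0.15, -0.35, -16.5, 0.4], [0, 0, -0.012, 0.15, -0.35, -16.5, 0]]]'

```text
clock: 8.75
tool_pos: [0.4431, 0.368, 0.0223]
orientation: [-180.0, -0.0, -11.4]
force: [-0.0, -0.2, 0.3]
opening: 0.073
```

arm_command --targets '[[[0, 0, 0, 0, 0, 0, 0], [0, 0, 0, 0, 0, 0, 0], [0, 0, 0, 0, 0, 0, 0], [0, 0, 0, 0, 0, 0, 0], [0, 0, 0, 0, 0, 0, 0], [0, 0, 0, 0, 0, 0, 0], [0, 0, 0, 0, 0, 0, 0], [0, 0, 0, 0, 0, 0, 0]]]'

```text
clock: 9.42
tool_pos: [0.4437, 0.3716, 0.0225]
orientation: [-179.7, -0.1, -11.3]
force: [-0.2, 8.7, -1.5]
opening: 0.0295
```

arm_command --targets '[[[0, 0, 0, 0, 0.2, 0, 0], [0, 0, 0, 0, 0.4, 0, 0], [0, 0, 0, 0, 0.4, 0, 0], [0, 0, 0, 0, 0.4, 0, 0]]]'

```text
clock: 9.75
tool_pos: [0.4432, 0.3721, 0.0223]
orientation: [180.0, -0.1, -11.4]
force: [2.2, -2.4, 7.4]
opening: 0.0298
```

The fingertips are 8 mm below the straightedge's underside, so they would hit the plate at set-down. I'll regrip about 11 mm higher.

arm_command --targets '[[[0, 0, 0, 0, 0, 0, 0.45], [0, 0, 0, 0, 0, 0, 0.45], [0, 0, 0, 0, 0, 0, 0.45], [0, 0, 0, 0, 0, 0.6, 0.45], [0, 0, 0, 0, 0, 1.1, 0.45], [0, 0, 0, 0, 0, 1.1, 0.45], [0, 0, 0, 0, 0, 1.1, 0.2], [0, 0, 0, 0, 0, 1.1, 0]]]'

```text
clock: 10.42
tool_pos: [0.4426, 0.3724, 0.0327]
orientation: [-180.0, -0.0, -11.4]
force: [-1.0, 0.1, -0.4]
opening: 0.0312
```

arm_command --targets '[[[0, 0, 0, 0, 0, 0, 0], [0, 0, 0, 0, 0, 0, 0], [0, 0, 0, 0, 0, 0, 0], [0, 0, 0, 0, 0, 0, 0], [0, 0, 0, 0, 0, 0, 0], [0, 0, 0, 0, 0, 0, 0], [0, 0, 0, 0, 0, 0, 0]]]'

```text
clock: 11.0
tool_pos: [0.4426, 0.3723, 0.0327]
orientation: [-180.0, 0.0, -11.4]
force: [-2.6, -0.5, 4.5]
opening: 0.0296
```

Straight lift, then check the hold.

arm_command --targets '[[[0, 0, 0, 0, 0, 0.6, 0], [0, 0, 0, 0, 0, 1.6, 0], [0, 0, 0, 0, 0, 3, 0], [0, 0, 0, 0, 0, 5, 0], [0, 0, 0, 0, 0, 7.5, 0], [0, 0, 0, 0, 0, 10, 0], [0, 0, 0, 0, 0, 11, 0], [0, 0, 0, 0, 0, 11, 0]]]'

```text
clock: 11.67
tool_pos: [0.4436, 0.3735, 0.1455]
orientation: [-179.7, -0.1, -11.4]
force: [0.2, 0.1, -2.7]
opening: 0.0296
```

arm_command --targets '[[[0, 0, -0.06, 0.3, -1.5, 0, 0], [0, 0, -0.16, 0.7, -4, 0, 0], [0, 0, -0.26, 1, -6.5, 0, 0], [0, 0, -0.36, 1.4, -9, 0, 0], [0, 0, -0.46, 1.7, -11.5, 0, 0], [0, 0, -0.56, 2, -14, 0, 0], [0, 0, -0.66, 2.3, -16.5, 0, 0], [0, 0, -0.75, 2.6, -19, 0, 0]]]'

```text
clock: 12.33
tool_pos: [0.4676, 0.1805, 0.1409]
orientation: [179.8, 0.0, -54.7]
force: [1.4, 0.5, -2.4]
opening: 0.0297
```

arm_command --targets '[[[0, 0, -0.1, 0.3, -2.5, 0, 0], [0, 0, -0.2, 0.6, -5, 0, 0], [0, 0, -0.3, 0.8, -7, 0, 0], [0, 0, -0.4, 1, -9, 0, 0], [0, 0, -0.5, 1.2, -11, 0, 0], [0, 0, -0.6, 1.4, -12.5, 0, 0], [0, 0, -0.69, 1.5, -13.4, 0, 0], [0, 0, -0.737, 1.5, -13.4, 0, 0]]]'

```text
clock: 13.0
tool_pos: [0.4823, 0.0463, 0.1408]
orientation: [179.8, -0.1, -97.0]
force: [-0.2, 0.9, -2.2]
opening: 0.0298
```

arm_command --targets '[[[0, 0, 0, 0, 0, -2, 0], [0, 0, 0, 0, 0, -5, 0], [0, 0, 0, 0, 0, -8, 0], [0, 0, 0, 0, 0, -9.5, 0], [0, 0, 0, 0, 0, -9.5, 0], [0, 0, 0, 0, 0, -9.5, 0]]]'

```text
clock: 13.5
tool_pos: [0.4824, 0.0476, 0.0462]
orientation: [179.8, -0.1, -96.6]
force: [-0.0, 0.2, -2.4]
opening: 0.0295
```

```bash
python3 - <<'E'
from h import *
o=ctrl.get_obs(); print(o['clock'],o['tool_pos'],o['orientation'])
im,m=snap('scene','s2')
t,_=snap('top','top3')
a=cv2.resize(t[140:290,195:395],(533,400),interpolation=cv2.INTER_CUBIC)
b=cv2.resize(im[130:300,200:380],(266,400),interpolation=cv2.INTER_CUBIC)
cv2.imwrite('pics/c4.png',np.hstack([a,b]))
E
```

```text
13.5 [0.48238897 0.0475924  0.04621121] [ 1.79811399e+02 -1.34076420e-01 -9.65920629e+01]
```

View pics/c4.png

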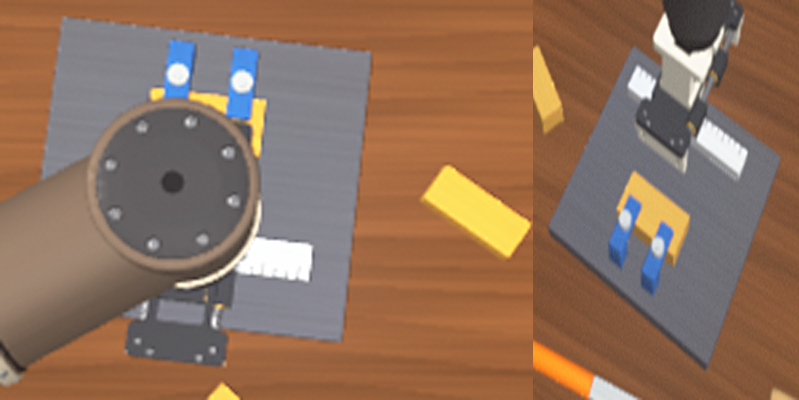

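The straightedge is held parallel in front of the block, about 2 cm above the plate. Now lowering it gently.

arm_command --targets '[[[0, 0, 0, 0, 0, -0.8, 0], [0, 0, 0, 0, 0, -1.5, 0], [0, 0, 0, 0, 0, -1.9, 0], [0, 0, 0, 0, 0, -2.1, 0], [0, 0, 0, 0, 0, -2.2, 0], [0, 0, 0, 0, 0, -2.2, 0]]]'

```text
clock: 14.1
tool_pos: [0.4835, 0.0483, 0.0254]
orientation: [180.0, -0.0, -96.6]
force: [-0.2, -1.2, -3.1]
opening: 0.0297
```

arm_command --targets '[[[0, 0, 0, 0, 0, -0.1, 0], [0, 0, 0, 0, 0, -0.2, 0], [0, 0, 0, 0, 0, -0.2, 0], [0, 0, 0, 0, 0, -0.2, 0]]]'

```text
clock: 14.43
tool_pos: [0.4837, 0.0483, 0.0236]
orientation: [-180.0, 0.0, -96.6]
force: [0.6, 0.6, -2.2]
opening: 0.03
```

arm_command --targets '[[[0, 0, 0, 0, 0, -0.1, 0], [0, 0, 0, 0, 0, -0.1, 0], [0, 0, 0, 0, 0, -0.1, 0]]]'

```text
clock: 14.68
tool_pos: [0.4837, 0.0484, 0.0226]
orientation: [-180.0, 0.0, -96.6]
force: [-0.6, -0.7, -2.3]
opening: 0.0296
```

arm_command --targets '[[[0, 0, 0, 0, 0, -0.08, 0], [0, 0, 0, 0, 0, -0.08, 0], [0, 0, 0, 0, 0, -0.08, 0]]]'

```text
clock: 14.93
tool_pos: [0.4838, 0.0484, 0.0226]
orientation: [-180.0, 0.0, -96.6]
force: [-4.6, 0.1, 9.9]
opening: 0.0301
```

arm_command --targets '[[[0, 0, 0, 0, 0, 0.05, 0.6], [0, 0, 0, 0, 0, 0.05, 0.6], [0, 0, 0, 0, 0, 0.05, 0.6], [0, 0, 0, 0, 0, 0.05, 0.6], [0, 0, 0, 0, 0, 0.05, 0.6], [0, 0, 0, 0, 0, 1.5, 0.6], [0, 0, 0, 0, 0, 4.5, 0.6], [0, 0, 0, 0, 0, 8, 0.7]]]'

```text
clock: 15.6
tool_pos: [0.4821, 0.0476, 0.101]
orientation: [179.8, -0.2, -96.6]
force: [0.8, 0.5, 0.2]
opening: 0.0555
```

arm_command --targets '[[[0, 0, 0, 0.3, 3, 3, 0.7], [0, 0, 0, 0.7, 6.5, 6, 0.7], [0, 0, 0, 0.9, 8.5, 8, 0.7], [0, 0, 0, 0.9, 8.5, 8, 0.7], [0, 0, 0, 0.9, 8.5, 8, 0.7]]]'

```text
clock: 16.02
tool_pos: [0.4933, 0.1349, 0.1831]
orientation: [-179.9, 0.1, -96.5]
force: [-0.7, -0.8, -0.5]
opening: 0.0611
```

```bash
python3 - <<'E'
from h import *
o=ctrl.get_obs(); print(o['clock'],o['tool_pos'],o['orientation'],o['opening'])
im,m=snap('wrist','w2')
cv2.imwrite('pics/w2b.png',cv2.resize(im,(800,600),interpolation=cv2.INTER_CUBIC))
E
```

```text
16.0167 [0.49329654 0.1349104  0.18307217] [-1.79874545e+02  1.19624787e-01 -9.64820458e+01] 0.06105819911189836
```

View pics/w2b.png

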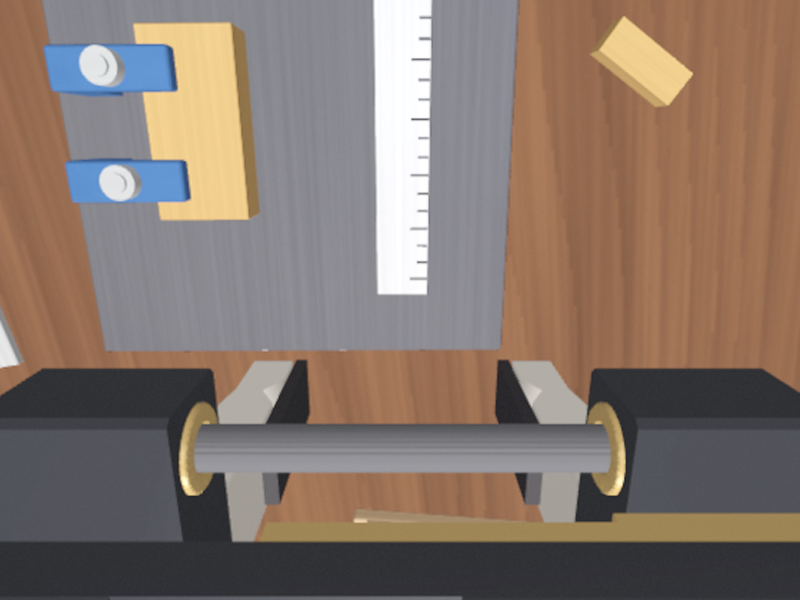

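The straightedge lies flat on the plate with its near end at (377..428,294). The foot of the block's face runs from (258,213) to (245,28), and its top edge from (248,219) to (233,24).

```bash
python3 - <<'E'
from h import *
m=load('w2'); ang=lambda d: np.degrees(np.arctan2(d[1],d[0])).round(2)
def P(l,z): return np.array([at(m,(u+.5)/(10/7)-.5,(v+.5)/(10/7)-.5,z) for u,v in l])
s=P([(374,0),(377,294),(428,294),(434,0)],.036); print(s.round(4).tolist(),ang(s[1]-s[0]),ang(s[2]-s[3]),np.linalg.norm(s[1]-s[2]))
e=(s[1]+s[2])/2; ax=(s[1]-s[0]+s[2]-s[3]); ax/=np.linalg.norm(ax); print('end',e,'ctr',e-.1*ax,ang(ax),'grip',e-.015*ax)
f=P([(258,213),(245,28)],.02);t=P([(248,219),(233,24)],.045)
for q in(f,t): print(q.round(4).tolist(),q.mean(0),ang(q[0]-q[1]),np.linalg.norm(q[0]-q[1]))
pl=P([(106,351),(501,350)],.02); print('plate near side',pl,ang(pl[0]-pl[1])-0)
mid=(f.mean(0)+t.mean(0))/2; n=np.array([np.cos(np.radians(-6.1)),np.sin(np.radians(-6.1))]); d=np.array([-n[1],n[0]])
c=(e-.1*ax)[:2]; print('gap',(mid[:2]-c)@n-.015,'along',(mid[:2]-c)@d)
E
```

```text
[[0.4912, -0.0118, 0.036], [0.5096, 0.1448, 0.036], [0.4792, 0.1482, 0.036], [0.4606, -0.0083, 0.036]] 83.29 83.22 0.030642868459717323
end [0.49441059 0.1465135  0.036     ] ctr [0.48266272 0.04720596 0.036     ] 83.25 grip [0.49264841 0.13161737 0.036     ]
[[0.576, 0.0907, 0.02], [0.5637, -0.0098, 0.02]] [0.56987046 0.04040134 0.02      ] 83.02 0.10124937835199363
[[0.5751, 0.0907, 0.045], [0.5632, -0.0072, 0.045]] [0.56911356 0.04174933 0.045     ] 83.08 0.09854254853185121
plate near side [[0.69215984 0.16808746 0.02      ]
 [0.43533335 0.19636676 0.02      ]] -6.28
gap 0.07198912471517194 along 0.0031309203933037235
```

arm_command --targets '[[[0, 0, 0, -0.05, -0.3, -3.5, 0.7], [0, 0, 0, -0.05, -0.3, -7, 0.7], [0, 0, 0, -0.05, -0.3, -10.5, 0.7], [0, 0, 0, -0.05, -0.3, -13.5, 0.7], [0, 0, 0, -0.05, -0.3, -15.2, 0.7], [0, 0, 0, -0.05, -0.3, -15.7, 0.7], [0, 0, 0, -0.05, -0.3, -15.7, 0.4], [0, 0, 0, -0.05, -0.3, -15.7, 0]]]'

```text
clock: 16.73
tool_pos: [0.4922, 0.1299, 0.0249]
orientation: [180.0, -0.0, -96.6]
force: [0.0, 0.1, -0.9]
opening: 0.0529
```

arm_command --targets '[[[0, 0, 0, 0, 0, 0, 0], [0, 0, 0, 0, 0, 0, 0], [0, 0, 0, 0, 0, 0, 0], [0, 0, 0, 0, 0, 0, 0], [0, 0, 0, 0, 0, 0, 0], [0, 0, 0, 0, 0, 0, 0], [0, 0, 0, 0, 0, 0, 0], [0, 0, 0, 0, 0, 0, 0]]]'

```text
clock: 17.4
tool_pos: [0.4927, 0.1307, 0.0258]
orientation: [-179.9, 0.1, -96.6]
force: [-0.9, -1.2, 7.3]
opening: 0.0299
```

arm_command --targets '[[[0, 0, 0, 0.6, -0.07, 0, 0], [0, 0, 0, 1.6, -0.18, 0, 0], [0, 0, 0, 2.8, -0.31, 0, 0], [0, 0, 0, 4, -0.45, 0, 0], [0, 0, 0, 5, -0.56, 0, 0], [0, 0, 0, 5.8, -0.65, 0, 0], [0, 0, 0, 6.3, -0.7, 0, 0], [0, 0, 0, 6.3, -0.7, 0, 0]]]'

```text
clock: 18.07
tool_pos: [0.556, 0.1232, 0.0258]
orientation: [-180.0, 0.0, -96.6]
force: [0.2, -3.3, 7.2]
opening: 0.0294
```

```bash
python3 - <<'E'
from h import *
o=ctrl.get_obs(); print(o['clock'],o['tool_pos'],o['orientation'],o['force'])
im,m=snap('wrist','w3')
cv2.imwrite('pics/w3b.png',cv2.resize(im,(800,600),interpolation=cv2.INTER_CUBIC))
E
```

```text
18.0667 [0.55600953 0.12318038 0.0257889 ] [-1.79955648e+02  7.79855042e-03 -9.65966802e+01] [ 0.17863918 -3.32268502  7.21415666]
```

View pics/w3b.png

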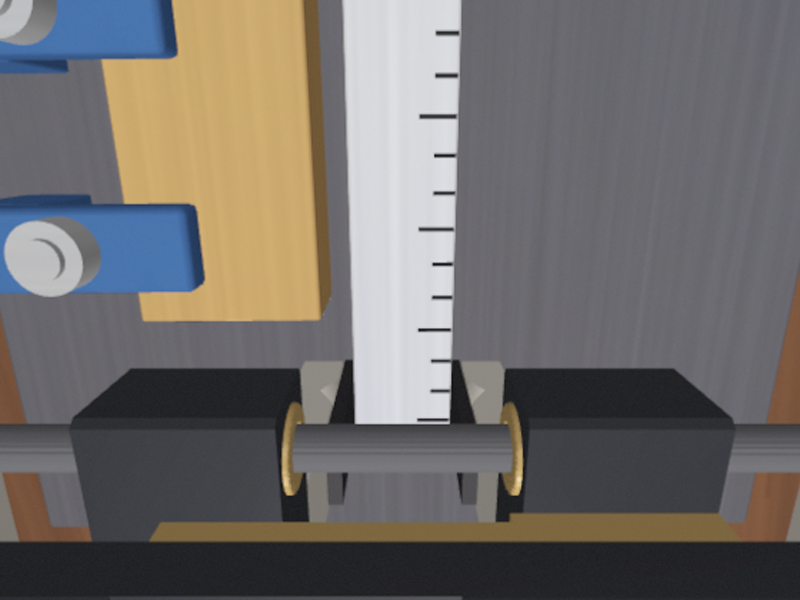

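The gap is still open. The block foot runs along (330,300) to (319,0), and the straightedge's top left edge along (354,330) to (343,0).

```bash
python3 - <<'E'
from h import *
m=load('w3'); ang=lambda d: np.degrees(np.arctan2(d[1],d[0])).round(2)
def P(l,z): return np.array([at(m,(u+.5)/(10/7)-.5,(v+.5)/(10/7)-.5,z) for u,v in l])
s=P([(343,0),(354,330)],.036); r=P([(460,0),(453,330)],.036); f=P([(319,0),(330,300)],.02); t=P([(305,0),(320,319)],.045)
print(s,r,f,t,*[ang(q[1]-q[0]) for q in(s,r,f,t)])
n=np.array([np.cos(np.radians(-6.4)),np.sin(np.radians(-6.4))])
for q in(s,r,f,t): print(q[:,:2]@n)
E
```

```text
[[0.55769409 0.01078324 0.036     ]
 [0.56731481 0.09786896 0.036     ]] [[0.52870265 0.01414187 0.036     ]
 [0.53808075 0.10124635 0.036     ]] [[0.56546342 0.00630349 0.02      ]
 [0.57579709 0.09244295 0.02      ]] [[0.56587563 0.01184899 0.045     ]
 [0.57497945 0.09036086 0.045     ]] 83.7 83.85 83.16 83.39
[0.5530165  0.55286991]
[0.52383136 0.52344157]
[0.56123677 0.56190416]
[0.56102825 0.5613237 ]
```

arm_command --targets '[[[0, 0, 0, 0.25, -0.03, 0, 0], [0, 0, 0, 0.5, -0.06, 0, 0], [0, 0, 0, 0.65, -0.07, 0, 0], [0, 0, 0, 0.75, -0.08, 0, 0], [0, 0, 0, 0.75, -0.08, 0, 0]]]'

```text
clock: 18.53
tool_pos: [0.5622, 0.1224, 0.0258]
orientation: [180.0, -0.0, -96.6]
force: [-5.2, -1.0, 9.8]
opening: 0.0296
```

arm_command --targets '[[[0, 0, 0, 0.05, 0, 0, 0], [0, 0, 0, 0.05, 0, 0, 0], [0, 0, 0, 0.05, 0, 0, 0]]]'

```text
clock: 18.78
tool_pos: [0.5622, 0.1224, 0.0258]
orientation: [179.9, -0.0, -96.6]
force: [-7.6, 1.1, 12.1]
opening: 0.0295
```

arm_command --targets '[[[0, 0, 0, 0.05, 0, 0, 0], [0, 0, 0, 0.05, 0, 0, 0], [0, 0, 0, 0.05, 0, 0, 0]]]'

```text
clock: 19.03
tool_pos: [0.5627, 0.1223, 0.0258]
orientation: [179.9, -0.0, -96.6]
force: [-6.2, 0.3, 12.4]
opening: 0.0296
```

arm_command --targets '[[[0, 0, 0, 0.1, 0, 0.03, 0], [0, 0, 0, 0.1, 0, 0.03, 0], [0, 0, 0, 0.1, 0, 0.03, 0]]]'

```text
clock: 19.28
tool_pos: [0.5638, 0.1223, 0.0258]
orientation: [179.9, -0.0, -96.6]
force: [-6.0, 0.7, 8.3]
opening: 0.03
```

arm_command --targets '[[[0, 0, 0, 0.1, 0, 0.03, 0], [0, 0, 0, 0.1, 0, 0.03, 0], [0, 0, 0, 0.1, 0, 0.03, 0]]]'

```text
clock: 19.53
tool_pos: [0.5638, 0.1223, 0.0258]
orientation: [179.9, -0.0, -96.6]
force: [-8.8, 1.0, 9.3]
opening: 0.0296
```

arm_command --targets '[[[0, 0, 0, 0.1, 0, 0, 0], [0, 0, 0, 0.1, 0, 0, 0], [0, 0, 0, 0.1, 0, 0, 0]]]'

```text
clock: 19.78
tool_pos: [0.5639, 0.1223, 0.0258]
orientation: [179.8, -0.1, -96.6]
force: [-12.6, 3.3, 13.1]
opening: 0.0295
```

```bash
python3 - <<'E'
from h import *
o=ctrl.get_obs(); print(o['clock'],o['tool_pos'],o['orientation'],o['force'],o['moment'])
im,m=snap('wrist','w4')
cv2.imwrite('pics/w4b.png',cv2.resize(im[0:240,180:340],(400,600),interpolation=cv2.INTER_CUBIC))
E
```

```text
19.7833 [0.5639083  0.12228529 0.02581155] [ 1.79783537e+02 -5.43629636e-02 -9.66466220e+01] [-12.55131019   3.30237998  13.06151414] [ 1.39187141  4.56418478 -0.26970039]
```

View pics/w4b.png

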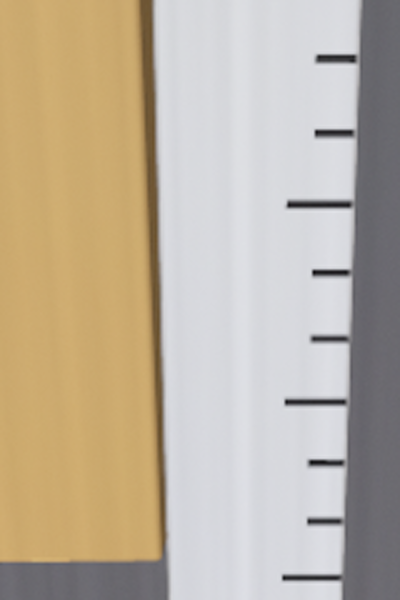

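```bash
python3 - <<'E'
from h import *
m=load('w4'); ang=lambda d: np.degrees(np.arctan2(d[1],d[0])).round(2)
def P(l,z): return np.array([at(m,(u+.5)/2.5-.5+180,(v+.5)/2.5-.5,z) for u,v in l])
n=np.array([np.cos(np.radians(-6.4)),np.sin(np.radians(-6.4))])
for l,z in(([(155,0),(168,560)],.036),([(361,0),(343,560)],.036),([(141,0),(162,557)],.045)):
  q=P(l,z); print(q.round(4).tolist(),ang(q[1]-q[0]),q[:,:2]@n)
E
```

```text
[[0.5649, 0.0099, 0.036], [0.5751, 0.0937, 0.036]] 83.08 [0.56029095 0.56105505]
[[0.5357, 0.0133, 0.036], [0.5457, 0.0972, 0.036]] 83.2 [0.53090159 0.53149494]
[[0.5662, 0.0118, 0.045], [0.5748, 0.0901, 0.045]] 83.76 [0.56135491 0.56113283]
```

The near end is flush, and the far end may have about a 1 mm gap. I'll ease off, let go, and then press the straightedge home with shut fingers on its front edge.

arm_command --targets '[[[0, 0, 0, -0.1, 0, 0.03, 0], [0, 0, 0, -0.2, 0, 0.05, 0], [0, 0, 0, -0.2, 0, 0.05, 0.55], [0, 0, 0, -0.2, 0, 0.05, 0.55], [0, 0, 0, -0.2, 0, 0.05, 0.55], [0, 0, 0, -0.2, 0, 0.05, 0.55], [0, 0, 0, -0.2, 0, 0.05, 0.55], [0, 0, 0, -0.2, 0, 0.05, 0.55]]]'

```text
clock: 20.5
tool_pos: [0.5647, 0.1225, 0.0258]
orientation: [-180.0, -0.0, -96.6]
force: [-0.4, -0.3, 0.3]
opening: 0.0482
```

arm_command --targets '[[[0, 0, 0, 0, 0, 1, 0.55], [0, 0, 0, 0, 0, 3, 0.55], [0, 0, 0, 0, 0, 5, 0.55], [0, 0, 0, -2, 0, 6, 0], [0, 0, 0, -5, -2, 6, 0], [0, 0, 0, -6.2, -5, 6, 0], [0, 0, 0, -6.2, -9.3, 6, 0], [0, 0, 0, -6.2, -9.3, 6, 0]]]'

```text
clock: 21.17
tool_pos: [0.5008, 0.0254, 0.0868]
orientation: [180.0, -0.0, -96.7]
force: [-0.6, 0.8, -0.8]
opening: 0.0205
```

```bash
python3 - <<'E'
from h import *
o=ctrl.get_obs(); print(o['clock'],o['tool_pos'],o['orientation'],o['force'],o['opening'])
t,_=snap('scene','s3')
b=cv2.resize(t[150:290,210:370],(800,600),interpolation=cv2.INTER_CUBIC); cv2.imwrite('pics/s3b.png',b)
E
```

```text
21.1667 [0.50079725 0.02539805 0.08679772] [ 1.79974346e+02 -1.17075166e-02 -9.66944388e+01] [-0.569948    0.81191363 -0.77031077] 0.02046051822087504
```

View pics/s3b.png

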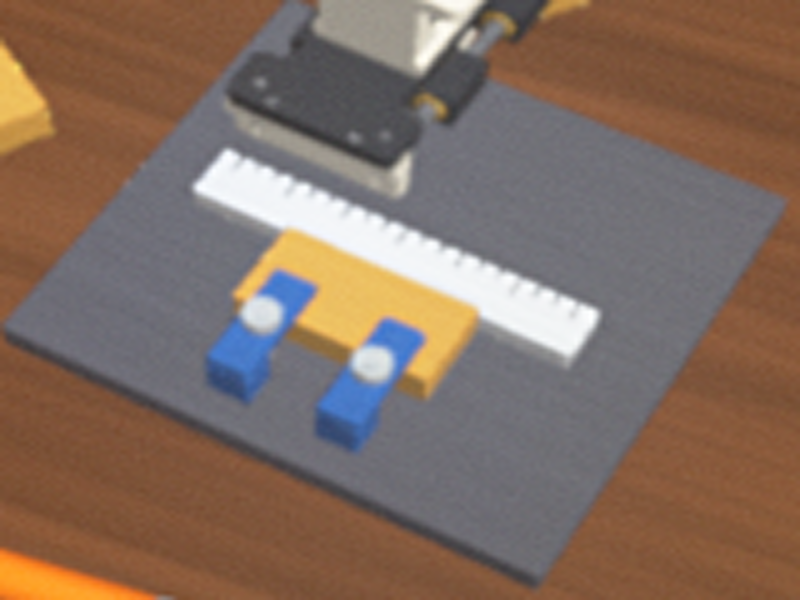

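The straightedge lies along the block, spanning it, and is released. Now the press from the front with shut fingers.

arm_command --targets '[[[0, 0, 0, 0, 0, 0, 0], [0, 0, 0, 0, 0, 0, 0], [0, 0, 0, 0, 0, 0, 0], [0, 0, 0, 0, 0, -2, 0], [0, 0, 0, 0, 0, -4, 0], [0, 0, 0, 0, 0, -5.4, 0], [0, 0, 0, 0, 0, -5.9, 0], [0, 0, 0, 0, 0, -5.9, 0]]]'

```text
clock: 21.88
tool_pos: [0.5019, 0.0299, 0.0256]
orientation: [179.9, -0.1, -96.5]
force: [-0.1, -0.3, -0.6]
opening: 0.0003
```

arm_command --targets '[[[0, 0, 0, 0.3, 0, 0, 0], [0, 0, 0, 0.6, 0, 0, 0], [0, 0, 0, 0.8, 0, 0, 0], [0, 0, 0, 1, 0, 0, 0], [0, 0, 0, 1.1, 0, 0, 0], [0, 0, 0, 1.2, 0, 0, 0], [0, 0, 0, 1.2, 0, 0, 0], [0, 0, 0, 1.2, 0, 0, 0]]]'

```text
clock: 22.55
tool_pos: [0.5146, 0.0294, 0.0269]
orientation: [-180.0, 0.0, -96.6]
force: [-0.2, -0.4, -0.3]
opening: 0.0001
```

arm_command --targets '[[[0, 0, 0, 0.1, 0, 0, 0], [0, 0, 0, 0.2, 0, 0, 0], [0, 0, 0, 0.3, 0, 0, 0], [0, 0, 0, 0.3, 0, 0, 0]]]'

```text
clock: 22.88
tool_pos: [0.5178, 0.0295, 0.0268]
orientation: [-180.0, -0.0, -96.6]
force: [1.2, 0.0, -1.2]
opening: 0.0007
```

arm_command --targets '[[[0, 0, 0, 0.1, 0, 0, 0], [0, 0, 0, 0.2, 0, 0, 0], [0, 0, 0, 0.3, 0, 0, 0], [0, 0, 0, 0.3, 0, 0, 0]]]'

```text
clock: 23.22
tool_pos: [0.5209, 0.0296, 0.0269]
orientation: [-180.0, 0.0, -96.6]
force: [-0.7, -0.0, 0.0]
opening: 0.0002
```

arm_command --targets '[[[0, 0, 0, 0.1, 0, 0, 0], [0, 0, 0, 0.2, 0, 0, 0], [0, 0, 0, 0.3, 0, 0, 0], [0, 0, 0, 0.3, 0, 0, 0]]]'

```text
clock: 23.55
tool_pos: [0.5222, 0.0291, 0.0265]
orientation: [179.9, -0.1, -96.6]
force: [-4.9, 0.7, 3.3]
opening: 0.0005
```

arm_command --targets '[[[0, 0, 0, 0.1, 0, 0, 0], [0, 0, 0, 0.2, 0, 0, 0], [0, 0, 0, 0.2, 0, 0, 0], [0, 0, 0, 0.2, 0, 0, 0]]]'

```text
clock: 23.88
tool_pos: [0.5223, 0.0289, 0.0262]
orientation: [179.7, -0.1, -96.6]
force: [-11.4, 3.3, 7.2]
opening: 0.0003
```

arm_command --targets '[[[0, 0, 0, 0.1, 0, 0, 0], [0, 0, 0, 0.2, 0, 0, 0], [0, 0, 0, 0.2, 0, 0, 0], [0, 0, 0, 0.2, 0, 0, 0]]]'

```text
clock: 24.22
tool_pos: [0.5223, 0.0287, 0.0259]
orientation: [179.5, -0.2, -96.7]
force: [-17.6, 6.0, 11.9]
opening: 0.0005
```

arm_command --targets '[[[0, 0, 0, -0.6, 0, 0, 0], [0, 0, 0, -2, 0, 0, 0], [0, 0, 0, -4, 0, 0, 0], [0, 0, 0, -4, 0, 3, 0], [0, 0, 0, -4, 0, 7, 0], [0, 0, 0, -4, 1, 10, 0], [0, 0, 0, -2, 4, 12, 0], [0, 0, 0, 0, 7, 13, 0]]]'

```text
clock: 24.88
tool_pos: [0.5294, 0.1003, 0.1614]
orientation: [-179.7, 0.2, -96.6]
force: [1.0, 0.4, -0.2]
opening: 0.0003
```

arm_command --targets '[[[0, 0, 0, 1.5, 3, 1, 0], [0, 0, 0, 3.5, 6, 1, 0], [0, 0, 0, 4.5, 7.5, 1, 0], [0, 0, 0, 4.5, 7.5, 1, 0], [0, 0, 0, 4.5, 7.5, 1, 0]]]'

```text
clock: 25.3
tool_pos: [0.573, 0.1754, 0.1663]
orientation: [180.0, -0.0, -96.5]
force: [-0.3, -1.6, 0.4]
opening: 0.0002
```

```bash
python3 - <<'E'
from h import *
o=ctrl.get_obs(); print(o['clock'],o['tool_pos'],o['force'])
im,m=snap('wrist','w5'); t,_=snap('top','top5'); s,_=snap('scene','s5')
cv2.imwrite('pics/c5.png',np.hstack([cv2.resize(im[0:220,130:330],(545,600),interpolation=cv2.INTER_CUBIC),np.vstack([cv2.resize(t[60:310],(250,300)),cv2.resize(s,(250,300))])]))
E
```

```text
25.3 [0.57297137 0.17540168 0.16625421] [-0.3258669  -1.64509457  0.44225367]
```

View pics/c5.png

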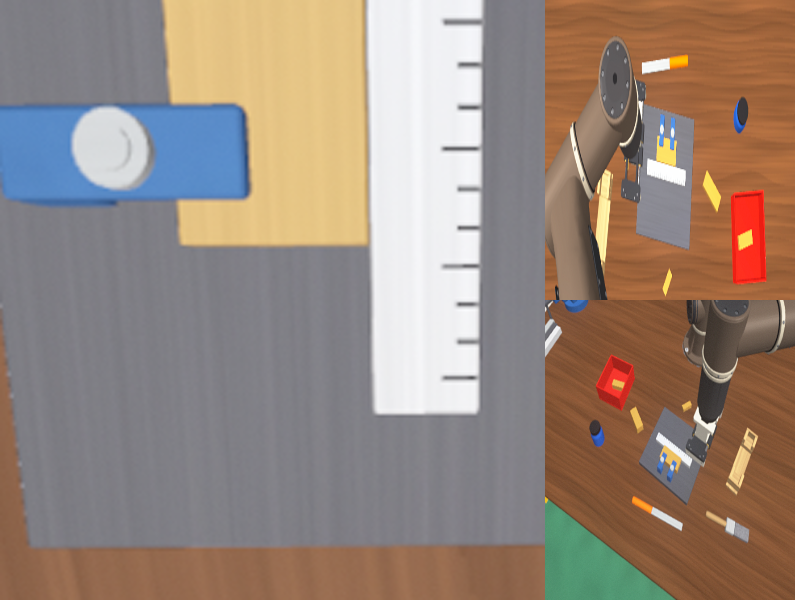

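The near half is flush. The last view will be from higher up, covering the whole edge.

arm_command --targets '[[[0, 0, 0, 0, 0, 4, 0], [0, 0, 0, 0, 0, 8, 0], [0, 0, 0, 0, 0, 11, 0], [0, 0, 0, 0, 0, 11, 0], [0, 0, 0, 0, 0, 11, 0]]]'

```text
clock: 25.87
tool_pos: [0.5731, 0.1742, 0.2796]
orientation: [-179.8, 0.2, -96.6]
force: [1.3, -0.2, -1.3]
opening: 0.0006
```

```bash
python3 - <<'E'
from h import *
o=ctrl.get_obs(); print(o['clock'],o['tool_pos'],o['force'])
im,m=snap('wrist','w6')
f=[proj(m,p) for p in([.5744,.09,.036],[.5635,-.0095,.036])]; print(f)
cv2.imwrite('pics/c6.png',cv2.resize(im[0:200,180:380],(600,600),interpolation=cv2.INTER_CUBIC))
E
```

```text
25.8667 [0.57314334 0.17416913 0.27959669] [ 1.33072314 -0.18433032 -1.30268477]
[array([271.26903408,  90.52041463]), array([269.7415082 , -19.57899147])]
```

View pics/c6.png

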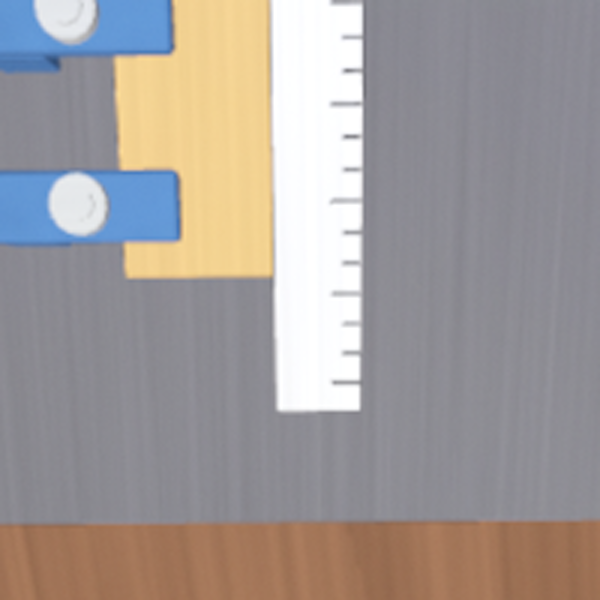

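Brass and straightedge meet with no gap along about 90 of the 100 mm, from (272,277) to (270,0). Near-end overhang is about 45 mm, so the straightedge spans the whole edge. Handing in.

```bash
python3 -c "
from plant import ctrl
print(ctrl.close_job(), ctrl.get_obs()['clock'])"
```

```text
the job is handed in; nothing more can be done
the job is handed in; nothing more can be done
```

The job is done and handed in at about 26 s of the allowed 64 s; no verdict was reported.

- **Offcut:** I dropped the middle-sized one, from the plate, into the red bin. The later pictures show it lying inside.
- **Straightedge:** I regripped it higher in the rest so the fingertips would clear the plate. I then lifted it straight up, set it flat on the plate and let go. I took it again by its left end (seen from the robot) and slid it up to the block's filed edge, where I let go.
- **Extra press:** At first contact my measurement suggested a gap of about 1 mm at the far end. After letting go, I pressed the straightedge home from the front with shut fingers, up to about 18 N, until it moved no further.

**Last checks:**
- **Flush:** The final wrist pictures show no gap along about 90 of the edge's 100 mm. The far 10 mm was out of view, and I rely on the press there.
- **Span:** The left end overhangs the block by about 45 mm, which puts the other end about 55 mm past the block.
- **Other things:** The other tools looked to be where they were, and the robot was clear of everything.
- **Disagreement:** My camera readings of the edge direction differed by about 0.7° between views. I judged flushness from contact and the close pictures instead.

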